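# Lay out the scalp-treatment tray

### The job

Lay out the treatment tray, counting outward from the egg-shaped massager at one end of its row: stand the wide jar upright on the mat next to the massager, the round scalp brush (bristles up) on the middle mat, and the bottle upright on the mat farthest from the massager, each centred on its mat. Set the small pot upright, centred on top of the wide jar's lid. Leave the dropper vial and the metal cup standing where they are.

Things in the scene. Friction and masses are not known exactly. Their poses are not given: they have to be found in the camera images.
- massager: egg-shaped silver scalp massager in a round grey charging base, fixed at one end of the tray's row; widest 58 mm across, 100 mm tall; origin: centre of its underside, 8 mm above the work surface
- mat_1: dark rubber mat, disc 76 mm across, 3 mm thick, fixed on a white tray (440 x 140 x 8 mm); origin: centre of its underside, 8 mm above the work surface (mat top at 11 mm). Massager and mats form one straight row at 110 mm spacing, massager at its left or right end, row within 9 degrees of the robot's y axis. Which mat is near, middle or far varies
- mat_2: as mat_1, identical in look; 76 mm disc, origin at the centre of its underside
- mat_3: as mat_1, identical in look; 76 mm disc, origin at the centre of its underside
- jar: wide white cosmetic jar with a flat brass-coloured lid: body 58 mm across, lid 62 mm across from 34 mm up, 50 mm tall in all, about 160 g; origin: centre of its underside, z up; stands loose and upright on the work surface at the start. The six small loose things start in any order in a row along y before the tray, at least 90 mm between centres.
- pot: small white pot with a flat brass-coloured lid, the small version of the jar: 38 mm across, lid 40 mm from 26 mm up, 42 mm tall, about 60 g; origin: centre of its underside, z up; stands loose and upright on the work surface at the start
- brush: round black scalp massage brush lying with bristles up: plain round grip 54 mm across and 26 mm tall (48 mm across at its foot), above it a field of bristles 40 mm across up to 42 mm height, about 80 g; origin: centre of its underside, z up; stands loose and upright on the work surface at the start
- bottle: slim white round bottle with a narrow grey cap: body 42 mm across up to 78 mm, shoulder to 88 mm, cap 22 mm across up to 110 mm, about 120 g; origin: centre of its underside, z up; stands loose and upright on the work surface at the start
- vial: bystander: amber glass dropper vial with black dropper, 28 mm across, 73 mm tall; origin: centre of its underside, z up; stands loose and upright on the work surface at the start; to be left where it is
- cup: bystander: open steel measuring cup, 54 mm across at the rim, 42 mm tall; origin: centre of its underside, z up; stands loose and upright on the work surface at the start; to be left where it is
Mind the look-alikes: they are no part of the job. What is shaped like the jar but green is not meant. What is shaped like the brush but green is not meant.

How it is judged:
At the end, for the whole second after the job is handed in: Jar on the mat next to the massager, brush on the middle mat, bottle on the farthest mat, each upright (0.12 rad) within 12 mm of the mat centre; pot upright on the jar lid within 12 mm of the jar axis; all released and at rest (((horizontal distance between jar and mat_1 below 0.012 m and z of jar in the frame of mat_1 between 0 and 0.007 m) or (horizontal distance between jar and mat_2 below 0.012 m and z of jar in the frame of mat_2 between 0 and 0.007 m) or (horizontal distance between jar and mat_3 below 0.012 m and z of jar in the frame of mat_3 between 0 and 0.007 m)) and angle between each of jar, brush, bottle, pot's own z axis and vertical below 0.12 rad and horizontal distance between jar and massager below 0.165 m and ((horizontal distance between brush and mat_1 below 0.012 m and z of brush in the frame of mat_1 between 0 and 0.007 m) or (horizontal distance between brush and mat_2 below 0.012 m and z of brush in the frame of mat_2 between 0 and 0.007 m) or (horizontal distance between brush and mat_3 below 0.012 m and z of brush in the frame of mat_3 between 0 and 0.007 m)) and horizontal distance between brush and massager between 0.165 and 0.275 m and ((horizontal distance between bottle and mat_1 below 0.012 m and z of bottle in the frame of mat_1 between 0 and 0.007 m) or (horizontal distance between bottle and mat_2 below 0.012 m and z of bottle in the frame of mat_2 between 0 and 0.007 m) or (horizontal distance between bottle and mat_3 below 0.012 m and z of bottle in the frame of mat_3 between 0 and 0.007 m)) and horizontal distance between bottle and massager above 0.275 m and horizontal distance between pot and jar below 0.012 m and z of pot in the frame of jar between 0.046 and 0.055 m and linear speed of each of jar, pot, brush, bottle below 0.02 m/s and angular speed of each of jar, pot, brush, bottle below 0.2 rad/s and contact force between each of jar, pot, brush, bottle and the fingers below 0.1 N); the robot touches nothing.
It fails at once if the dropper vial is shifted by more than 30 mm or knocked over (distance of vial from where it was at the start of the episode above 0.03 m or angle between vial's own z axis and vertical above 0.6 rad).
It fails at once if the metal cup is shifted by more than 30 mm or knocked over (distance of cup from where it was at the start of the episode above 0.03 m or angle between cup's own z axis and vertical above 0.6 rad).
It also fails if it takes over 99 s, if anything falls off the work surface, if the arm or the gripper's body presses on something with over 40 N, if the wrist force passes 120 N, or if a joint passes its speed limit or range.

### The arm

A 6-joint arm with a two-finger parallel gripper is mounted at the origin on the work surface. World frame = base frame: x ahead of the robot, y to its left, z up, the work surface at z = 0. Lengths are in m, angles in rad, forces in N, time in s.
With the tool pointing down it reaches from about 0.35 to 1 m from the base axis. Payload 7.1 kg.
Tool frame: the origin (TCP) lies between the finger pads; the fingertips stand 25 mm ahead of it and the grasp point (between the pads) lies 6 mm ahead of it; z points along the fingers, y is the line along which they close (so a half turn about z gives the same grasp; the last joint's range is limited). The gripper opens to 85 mm and grips with 20 to 120 N. Pads are 22 mm wide; open, the fingers measure 114 mm over their backs; the gripper's body (76 mm by 85 mm) begins 54 mm behind the grasp point. The pads swing forward as they close: fully open they stand 13 mm farther back than shut.
Start: joints at [1.113, 0.423, 1.63, -0, 1.089, -0.019], TCP at [0.266, 0.566, 0.224] pointing down, gripper open.
Joint ranges: [-3, 3], [-0.9, 2.11], [0.09, 2.58], [-1.31, 4.45], [0.11, 2.69], [-2.54, 2.54]. Speed limits (rad/s): [2.39, 2.39, 3.01, 3.14, 3.14, 3.14].

### API

Orientations are given as a unit quaternion [w, x, y, z].
In Python, from workcell import manip gives the robot as it stands.
- The arm moves only by the tool apply_moves, never from a script. Its argument "steps" is a list of rows, each a list of 3 entries, a list of its own where there are three numbers: the shift along the tool's x, y, z each as a share of 0.25 m, from -1 to 1, then the turn, a rotation vector about the tool's x, y, z each as a share of 90 degrees, from -1 to 1, then the closure, from -1 (fully open) to 1 (shut). A call has 1 to 20 rows; each row is the pose to reach, as a shift and turn from the pose commanded when the call began, along the tool's axes at that moment; what a row does not reach only later rows make up. A row lasts 1/10 s, in which the tool goes at most 50 mm and 8.59 degrees, less where a joint would pass 70% of its speed; a pose out of reach is approached as far as the arm can. A call with a number of a shift or a turn outside -1 to 1 is refused whole. A call with a gripper value outside its range is refused whole. The fingers move at their own pace and stop on an object; "newtons" is the grip in N (left out, the last holds). Time passes only in rows, so rows that repeat a pose let the fingers close. It gives the time, the measured TCP pose, the force, the opening and the grip force at its end, in the units of the state.
- manip.sense(): the state, without advancing time (a new reading comes with each control period).
- manip.camera(name): name is "scene" or "top"; returns (picture, depth): 420x560x3 uint8, red, green, blue; 420x560 float32, m along the optical axis (not along the pixel's ray), 0 where there is no reading.
- manip.camera_params(name): a dict with "fx", "fy", "cx", "cy" (pixels), "extrinsics" (4x4, takes a point from world to camera coordinates). Camera axes: x right, y down, z forward; pixel columns grow to the right and rows downward; lengths in m; the calibration is good to about 2 mm. A picture is of the moment at which its call begins. camera_params takes no time and is no camera call.
- manip.hand_in(): hands the job in; it is judged then, once.
The state is a dict: "t": time; "qpos": joint angles; "joint_vel": joint speeds; "tau": joint torques, N m; "position": TCP position; "tcp_rot": TCP orientation; "ft_force": force on the tool from outside, world axes, zero at the start; "wrist_torque": the same for the moment, N m; "grip_width": opening from 0.0 (shut) to 1.0 (fully open); "grasp_force": force on a finger pad.
Only numpy, scipy, OpenCV 4.12 (cv2) and the standard library are available. Lean on these libraries where they do the work, as an engineer would, in place of code of your own. Each camera call takes 0.05 s, during which the arm holds its last target. There are 200 camera calls.

## Working session

There is one attempt and no reset: what is moved stays moved. The work goes in short steps, Python scripts to look and compute and a tool call to move; the robot and the scene stay as the last step left them, time stands still between calls to the robot, and variables do not carry over. Pictures are saved under pics/ and viewed, at most 14 in all, crops included, and the job is handed in when it is done.

Besides the shell and the picture viewer there is one more tool, called after "Call:" as name(argument=value, ...), one argument or row to a line, values as JSON. apply_moves: Moves the arm, as the interface text tells. Its arguments: {"type":"object","properties":{"steps":{"type":"array"},"newtons":{"type":"number"}},"required":["steps"]}

```bash
mkdir -p pics; python3 - <<'E'
from workcell import manip
import cv2,numpy as np
for n in ("top","scene"):
    p,d=manip.camera(n); cv2.imwrite(f"pics/{n}0.png",p[:,:,::-1]); np.save(f"{n}0.npy",d)
    c=manip.camera_params(n); print(n,c)
print(manip.sense())
E
```

```text
top {'fx': 432.68041447183197, 'fy': 432.68041447183197, 'cx': 281.40753188993966, 'cy': 208.96560537777242, 'extrinsics': array([[-2.69433063e-02, -9.99636777e-01,  6.10468970e-04,
        -1.23817985e-02],
       [-9.91510085e-01,  2.66465440e-02, -1.27270240e-01,
         5.10274716e-01],
       [ 1.27207745e-01, -4.03436719e-03, -9.91867891e-01,
         1.14039075e+00],
       [ 0.00000000e+00,  0.00000000e+00,  0.00000000e+00,
         1.00000000e+00]])}
scene {'fx': 483.11740380940876, 'fy': 483.11740380940876, 'cx': 283.84904646843734, 'cy': 211.15897998362755, 'extrinsics': array([[-0.40430725,  0.91458633,  0.00821593,  0.22397317],
       [ 0.60017137,  0.27207215, -0.75217755, -0.26749132],
       [-0.69016663, -0.29917987, -0.65890927,  1.7110728 ],
       [ 0.        ,  0.        ,  0.        ,  1.        ]])}
{'t': 0.1, 'qpos': array([ 1.11297370e+00,  4.23752115e-01,  1.63059163e+00, -1.44147654e-05,
        1.08860638e+00, -1.90408996e-02]), 'joint_vel': array([ 1.36262430e-03,  3.33647732e-04, -8.32472868e-04,  1.30426359e-03,
        1.12314215e-03, -1.56725171e-05]), 'tau': array([-6.94776336e-04, -5.58425081e+01, -2.82442886e+01, -3.35989762e-05,
        2.98089508e-03,  1.70712741e-05]), 'position': array([0.26530863, 0.56534992, 0.22303974]), 'tcp_rot': array([-1.54100745e-04,  2.17631813e-01,  9.76030703e-01, -6.61042992e-04]), 'ft_force': array([-1.06218873, -0.73209586,  0.24584313]), 'wrist_torque': array([-0.01369847, -0.02954362,  0.00289464]), 'grasp_force': 0.0, 'grip_width': 0.9990781531932642}
```

View pics/top0.png

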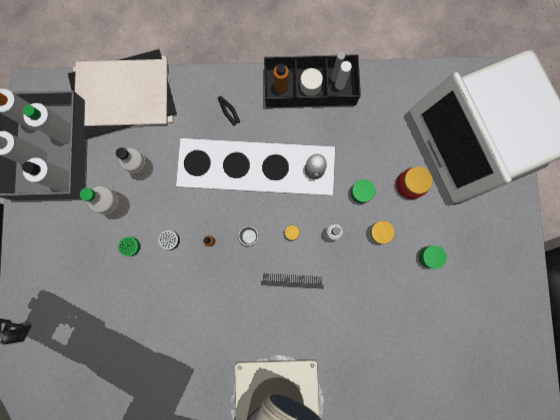

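View pics/scene0.png

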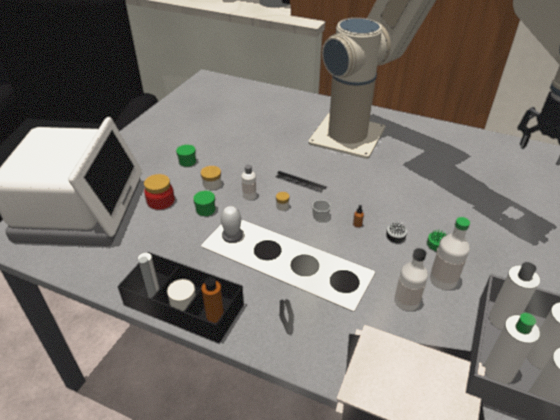

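The top picture shows the row, left to right: green brush (129,246), brush (168,240), vial (209,241), cup (249,236), pot (292,233), bottle (335,233), jar (383,233). The mats are at (197,163), (236,165) and (276,167), and the massager is at (316,165). The scene view agrees with this. The jar therefore goes to 276, the brush to 236 and the bottle to 197.

```bash
cat > h.py <<'E'
from workcell import manip
import cv2,numpy as np
def cloud(n,d):
    c=manip.camera_params(n); E=c["extrinsics"]
    v,u=np.mgrid[:420,:560]
    P=np.stack([(u-c["cx"])/c["fx"]*d,(v-c["cy"])/c["fy"]*d,d],-1)
    W=(P-E[:3,3])@E[:3,:3]; W[d==0]=np.nan
    return W
def ray(n,u,v,z):
    c=manip.camera_params(n); E=c["extrinsics"]
    r=E[:3,:3].T@np.array([(u-c["cx"])/c["fx"],(v-c["cy"])/c["fy"],1]); o=-E[:3,:3].T@E[:3,3]
    return o+r*(z-o[2])/r[2]
E
cat > m.py <<'E'
from h import *
O=dict(brush=(168,240,.026,54),vial=(209,241,.073,28),cup=(249,236,.042,54),pot=(292,233,.042,40),bottle=(335,233,.11,22),jar=(383,233,.05,62))
W={n:cloud(n,np.load(n+"0.npy")) for n in("top","scene")}
I={n:cv2.imread(f"pics/{n}0.png") for n in W}
for k,(u,v,z,D) in O.items():
    a=ray("top",u,v,z)
    for n in W:
        w=W[n].reshape(-1,3); r=np.hypot(*(w[:,:2]-a[:2]).T)
        q=w[r<.043]; zt=np.nanpercentile(q[:,2],99.5)
        b=q[(q[:,2]>.012)]; s=q[abs(q[:,2]-z)<.006]
        m=lambda s:((s[:,:2].min(0)+s[:,:2].max(0))/2, np.ptp(s[:,:2],axis=0)) if len(s) else 0
        print(k,n,"ray",a[:2].round(3),"zmax",zt.round(4),"top",len(s),np.round(m(s),4).tolist())
g=W["top"]; print("table z",np.nanmedian(g[300:320,280:400,2]), "tray z",np.nanmedian(g[183:188,190:320,2]))
gray=I["top"].max(2)
for u,v in((197,163),(236,165),(276,167)):
    p=np.zeros_like(gray); p[v-18:v+18,u-18:u+18]=gray[v-18:v+18,u-18:u+18]<90
    M=cv2.moments(p,True); cu,cv=M["m10"]/M["m00"],M["m01"]/M["m00"]
    print("mat",cu,cv,ray("top",cu,cv,.011).round(4),"diam",2*np.sqrt(M["m00"]/np.pi)/432*1.06)
w=g.reshape(-1,3); s=w[(np.hypot(*(w[:,:2]-ray("top",316,165,.09)[:2]).T)<.05)&(w[:,2]>.04)]
print("massager",s.min(0),s.max(0))
E
python3 m.py
```

```text
brush top ray [0.434 0.282] zmax 0.0434 top 245 [[0.437, 0.2828], [0.0492, 0.0541]]
brush scene ray [0.434 0.282] zmax 0.0437 top 170 [[0.4409, 0.281], [0.0554, 0.0526]]
vial top ray [0.426 0.164] zmax 0.0714 top 10 [[0.4303, 0.1721], [0.008, 0.0058]]
vial scene ray [0.426 0.164] zmax 0.0711 top 10 [[0.433, 0.1718], [0.011, 0.0078]]
cup top ray [0.438 0.062] zmax 0.0444 top 77 [[0.4425, 0.0663], [0.0513, 0.0513]]
cup scene ray [0.438 0.062] zmax 0.0454 top 94 [[0.4425, 0.0648], [0.0558, 0.0519]]
pot top ray [ 0.443 -0.053] zmax 0.0453 top 169 [[0.4461, -0.0527], [0.0378, 0.0377]]
pot scene ray [ 0.443 -0.053] zmax 0.0456 top 110 [[0.4475, -0.0527], [0.045, 0.038]]
bottle top ray [ 0.435 -0.159] zmax 0.113 top 50 [[0.4418, -0.1608], [0.0176, 0.0175]]
bottle scene ray [ 0.435 -0.159] zmax 0.1111 top 31 [[0.4454, -0.162], [0.0196, 0.0197]]
jar top ray [ 0.436 -0.294] zmax 0.054 top 425 [[0.4405, -0.2927], [0.0612, 0.0615]]
jar scene ray [ 0.436 -0.294] zmax 0.0538 top 221 [[0.4417, -0.2928], [0.0669, 0.0619]]
table z -0.00021217262325183109 tray z 0.007671321471963277
mat 196.66539196940727 162.76481835564053 [0.6492 0.2074 0.011 ] diam 0.06331812154615367
mat 235.77480916030535 164.8320610687023 [0.6404 0.0981 0.011 ] diam 0.06337862621504359
mat 274.86973180076626 167.05172413793105 [ 0.6311 -0.0111  0.011 ] diam 0.06325755900570909
massager [ 0.59348965 -0.14746061  0.0463939 ] [ 0.64849041 -0.09444786  0.10941027]
```

Call:
apply_moves(
  steps=[
    [[-0.97,-0.43,0],[0,0,0.7207],-1],
    [[-0.97,-0.43,0],[0,0,0.7207],-1],
    [[-0.97,-0.43,0],[0,0,0.7207],-1],
    [[-0.97,-0.43,0],[0,0,0.7207],-1],
    [[-0.97,-0.43,0],[0,0,0.7207],-1],
    [[-0.97,-0.43,0],[0,0,0.7207],-1],
    [[-0.97,-0.43,0],[0,0,0.7207],-1],
    [[-0.97,-0.43,0],[0,0,0.7207],-1],
    [[-0.97,-0.43,0],[0,0,0.7207],-1],
    [[-0.97,-0.43,0],[0,0,0.7207],-1],
    [[-0.97,-0.43,0],[0,0,0.7207],-1],
  ],
)

```text
t: 1.2
position: [0.4391, 0.3655, 0.2236]
tcp_rot: [-0.0, 0.706, 0.708, -0.0]
ft_force: [0.6, -0.5, 0.2]
grip_width: 1.004
grasp_force: 0.0
```

Call:
apply_moves(
  steps=[
    [[-0.2,0,0],[0,0,0],-1],
    [[-0.4,0,0],[0,0,0],-1],
    [[-0.6,0,0],[0,0,0],-1],
    [[-0.8,0,0],[0,0,0],-1],
    [[-1,0,0],[0,0,0],-1],
    [[-1,0,0],[0,0,0],-1],
  ],
)

```text
t: 1.8
position: [0.4386, 0.111, 0.2237]
tcp_rot: [0.0, 0.708, 0.706, -0.001]
ft_force: [0.1, 1.2, 0.2]
grip_width: 1.001
grasp_force: 0.0
```

Call:
apply_moves(
  steps=[
    [[-0.2,0,0],[0,0,0],-1],
    [[-0.4,0,0],[0,0,0],-1],
    [[-0.6,0,0],[0,0,0],-1],
    [[-0.8,0,0],[0,0,0],-1],
    [[-1,0,0],[0,0,0],-1],
    [[-1,0,0],[0,0,0],-1],
    [[-1,0,0],[0,0,0],-1],
  ],
)

```text
t: 2.5
position: [0.4394, -0.1351, 0.2236]
tcp_rot: [-0.0, 0.708, 0.706, 0.0]
ft_force: [-0.8, 1.5, 0.5]
grip_width: 1.001
grasp_force: 0.0
```

Call:
apply_moves(
  steps=[
    [[-0.2,0,0],[0,0,0],-1],
    [[-0.4,0,0],[0,0,0],-1],
    [[-0.63,0,0],[0,0,0],-1],
    [[-0.63,0,0],[0,0,0],-1],
    [[-0.63,0,0],[0,0,0],-1],
    [[-0.63,0,0],[0,0,0],-1],
  ],
)

```text
t: 3.1
position: [0.4395, -0.2899, 0.2233]
tcp_rot: [-0.001, 0.706, 0.708, 0.0]
ft_force: [-0.6, -0.0, 0.5]
grip_width: 1.0
grasp_force: 0.0
```

Call:
apply_moves(
  newtons=40,
  steps=[
    [[-0.008,0.006,0.15],[0,0,0],-1],
    [[-0.008,0.006,0.3],[0,0,0],-1],
    [[-0.008,0.006,0.45],[0,0,0],-1],
    [[-0.008,0.006,0.6],[0,0,0],-1],
    [[-0.008,0.006,0.68],[0,0,0],-1],
    [[-0.008,0.006,0.725],[0,0,0],-1],
    [[-0.008,0.006,0.725],[0,0,0],-1],
    [[-0.008,0.006,0.725],[0,0,0],-1],
    [[-0.008,0.006,0.725],[0,0,0],1],
    [[-0.008,0.006,0.725],[0,0,0],1],
    [[-0.008,0.006,0.725],[0,0,0],1],
    [[-0.008,0.006,0.725],[0,0,0],1],
    [[-0.008,0.006,0.725],[0,0,0],1],
    [[-0.008,0.006,0.725],[0,0,0],1],
  ],
)

```text
t: 4.5
position: [0.4408, -0.2942, 0.0426]
tcp_rot: [0.0, 0.707, 0.707, 0.0]
ft_force: [0.5, 0.9, 0.1]
grip_width: 0.002
grasp_force: 0.0
```

The gripper shut on nothing, so I'll look before going on.

```bash
python3 - <<'E'
from h import *
s,d=manip.camera("scene"); np.save("scene1.npy",d)
t,d=manip.camera("top"); np.save("top1.npy",d)
a=cv2.resize(s[90:270,100:310],None,fx=1.9,fy=1.9); b=cv2.resize(t[130:310,270:480],None,fx=1.9,fy=1.9)
cv2.imwrite("pics/c1.png",np.hstack([a,b])[:,:,::-1])
E
```

```text
(no output)
```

View pics/c1.png

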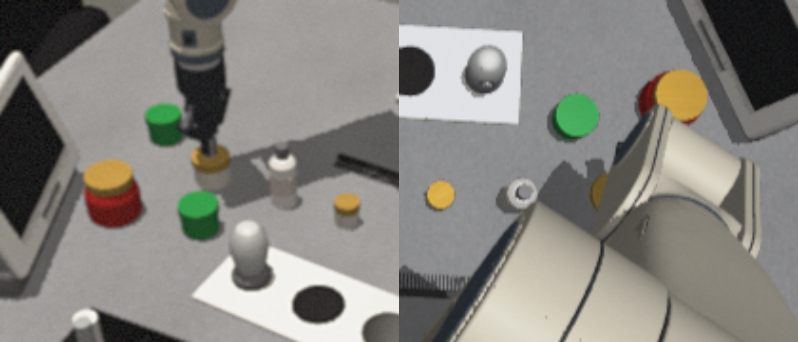

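The jar has hardly moved, and the shut fingers look to be on or behind its lid. I'll measure both from depth.

```bash
python3 - <<'E'
from h import *
for k in "01":
    w=cloud("scene",np.load(f"scene{k}.npy")).reshape(-1,3)
    q=w[(abs(w[:,0]-.44)<.09)&(abs(w[:,1]+.293)<.06)]
    for a in np.arange(.02,.22,.012):
        s=q[(q[:,2]>a)&(q[:,2]<a+.012)]
        if len(s)>3: print(k,a.round(3),len(s),np.percentile(s,[3,97],axis=0)[:,:2].round(3).tolist())
print({k:manip.sense()[k] for k in("position","ft_force","grip_width","wrist_torque","qpos")})
E
```

```text
0 0.02 57 [[0.433, -0.31], [0.471, -0.266]]
0 0.032 56 [[0.435, -0.312], [0.474, -0.264]]
0 0.044 234 [[0.416, -0.319], [0.526, -0.253]]
1 0.02 63 [[0.433, -0.307], [0.472, -0.266]]
1 0.032 53 [[0.435, -0.312], [0.473, -0.264]]
1 0.044 184 [[0.418, -0.32], [0.528, -0.249]]
1 0.056 26 [[0.437, -0.305], [0.457, -0.282]]
1 0.068 31 [[0.432, -0.298], [0.457, -0.284]]
1 0.08 19 [[0.426, -0.299], [0.458, -0.283]]
1 0.092 52 [[0.412, -0.304], [0.476, -0.281]]
1 0.104 53 [[0.402, -0.302], [0.483, -0.279]]
1 0.116 70 [[0.396, -0.302], [0.495, -0.278]]
1 0.128 95 [[0.392, -0.304], [0.503, -0.277]]
1 0.14 100 [[0.389, -0.304], [0.502, -0.275]]
1 0.152 77 [[0.43, -0.302], [0.487, -0.274]]
1 0.164 37 [[0.461, -0.302], [0.486, -0.281]]
1 0.176 71 [[0.438, -0.311], [0.482, -0.258]]
1 0.188 99 [[0.435, -0.317], [0.481, -0.258]]
1 0.2 97 [[0.433, -0.316], [0.481, -0.257]]
1 0.212 136 [[0.433, -0.32], [0.48, -0.258]]
{'position': array([ 0.44078583, -0.29413373,  0.04249624]), 'ft_force': array([-0.18530518, -0.3825643 ,  1.50336938]), 'grip_width': 0.004648521372379099, 'wrist_torque': array([ 0.06496277,  0.04300414, -0.03497085]), 'qpos': array([-6.10879822e-01,  5.68855637e-01,  1.93497002e+00, -4.43721088e-05,
        6.37736897e-01, -6.10654212e-01])}
```

The fingers are centred on the jar, but their tips sit at about z=0.052. The reported TCP height puts them near 0.018. I'll lift and measure the offset in free space.

Call:
apply_moves(
  steps=[
    [[0,0,-0.2],[0,0,0],1],
    [[0,0,-0.4],[0,0,0],1],
    [[0,0,-0.4],[0,0,0],1],
    [[0,0,-0.4],[0,0,0],1],
    [[0,0,-0.4],[0,0,0],1],
  ],
)

```text
t: 5.1
position: [0.44, -0.2935, 0.1416]
tcp_rot: [-0.001, 0.707, 0.707, -0.0]
ft_force: [-0.0, -0.1, 0.4]
grip_width: 0.001
grasp_force: 0.0
```

```bash
cat > g.py <<'E'
from h import *
import sys
p=manip.sense()["position"]; print(p.round(4))
s,d=manip.camera("scene")
w=cloud("scene",d); 
m=(abs(w[...,0]-p[0])<.09)&(abs(w[...,1]-p[1])<.06)&(w[...,2]>p[2]-.05)&(w[...,2]<p[2]+.2)
for a in np.arange(-.05,.2,.01):
    k=m&(w[...,2]-p[2]>a)&(w[...,2]-p[2]<a+.01); q=w[k]
    if len(q)>2: print(a.round(3),len(q),(np.percentile(q,[3,50,97],axis=0)-p)[:,:2].round(3).tolist())
v,u=np.where(m); v0,u0=max(0,int(v.mean())-75),max(0,int(u.mean())-75)
print("crop",u0,v0)
cv2.imwrite(sys.argv[1],cv2.resize(s[v0:v0+150,u0:u0+150],None,fx=4,fy=4)[:,:,::-1])
E
python3 g.py pics/g1.png
```

```text
[ 0.44   -0.2935  0.1416]
0.01 20 [[-0.003, -0.002], [0.007, 0.007], [0.017, 0.011]]
0.02 28 [[-0.004, -0.006], [0.013, 0.005], [0.018, 0.01]]
0.03 27 [[-0.002, -0.007], [0.012, 0.006], [0.016, 0.011]]
0.04 20 [[-0.011, -0.003], [0.009, 0.009], [0.016, 0.012]]
0.05 44 [[-0.029, -0.012], [0.002, 0.009], [0.035, 0.013]]
0.06 58 [[-0.036, -0.011], [0.014, 0.01], [0.043, 0.013]]
0.07 67 [[-0.04, -0.009], [0.015, 0.01], [0.05, 0.017]]
0.08 78 [[-0.052, -0.004], [0.014, 0.011], [0.058, 0.018]]
0.09 96 [[-0.052, -0.009], [0.024, 0.009], [0.063, 0.017]]
0.1 93 [[-0.052, -0.007], [0.029, 0.008], [0.062, 0.019]]
0.11 82 [[-0.014, -0.007], [0.022, 0.01], [0.046, 0.019]]
0.12 40 [[0.012, -0.009], [0.037, 0.007], [0.044, 0.012]]
0.13 44 [[0.004, -0.024], [0.036, 0.006], [0.041, 0.033]]
0.14 94 [[-0.002, -0.02], [0.032, 0.018], [0.04, 0.037]]
0.15 96 [[-0.003, -0.021], [0.031, 0.02], [0.04, 0.036]]
0.16 97 [[-0.014, -0.019], [0.031, 0.021], [0.04, 0.037]]
0.17 110 [[-0.007, -0.023], [0.03, 0.018], [0.04, 0.036]]
0.18 118 [[-0.011, -0.027], [0.026, 0.018], [0.035, 0.036]]
0.19 54 [[0.001, -0.015], [0.032, 0.018], [0.041, 0.037]]
crop 127 36
```

View pics/g1.png

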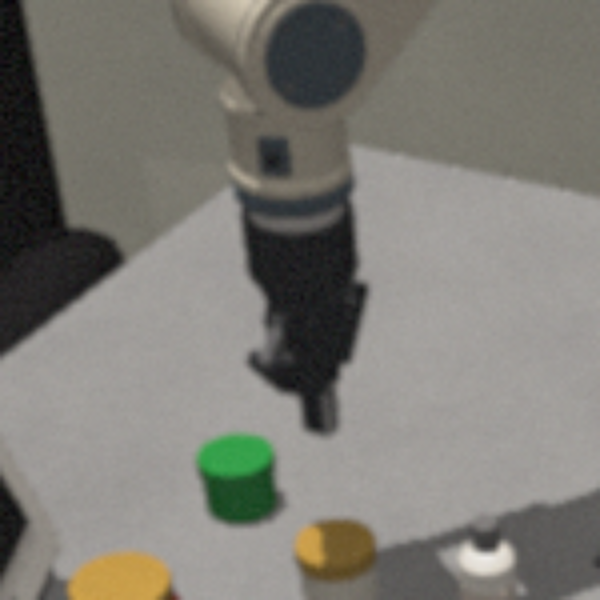

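Shut, the tips are about 10 mm above the reported TCP (crop pixel 320,432), where they should be 25 mm below it. So the reported z reads about 35 mm low. x is off by about +4 mm. I'll go down with that correction.

Call:
apply_moves(
  newtons=40,
  steps=[
    [[-0.004,-0.012,0],[0,0,0],-1],
    [[-0.004,-0.012,0],[0,0,0],-1],
    [[-0.004,-0.012,0],[0,0,0],-1],
    [[-0.004,-0.012,0],[0,0,0],-1],
    [[-0.004,-0.012,0.15],[0,0,0],-1],
    [[-0.004,-0.012,0.3],[0,0,0],-1],
    [[-0.004,-0.012,0.38],[0,0,0],-1],
    [[-0.004,-0.012,0.44],[0,0,0],-1],
    [[-0.004,-0.012,0.49],[0,0,0],-1],
    [[-0.004,-0.012,0.53],[0,0,0],-1],
    [[-0.004,-0.012,0.53],[0,0,0],-1],
    [[-0.004,-0.012,0.53],[0,0,0],-1],
  ],
)

```text
t: 6.35
position: [0.4381, -0.2953, 0.0104]
tcp_rot: [0.0, 0.707, 0.707, 0.0]
ft_force: [-0.0, -0.1, -0.3]
grip_width: 1.001
grasp_force: 0.0
```

Call:
apply_moves(
  steps=[
    [[0,0,0],[0,0,0],1],
    [[0,0,0],[0,0,0],1],
    [[0,0,0],[0,0,0],1],
    [[0,0,0],[0,0,0],1],
    [[0,0,0],[0,0,0],1],
    [[0,0,0],[0,0,0],1],
  ],
)

```text
t: 6.95
position: [0.4384, -0.2955, 0.0112]
tcp_rot: [0.001, 0.707, 0.707, 0.0]
ft_force: [-0.7, 1.5, 6.5]
grip_width: 0.71
grasp_force: 41.9
```

Call:
apply_moves(
  steps=[
    [[0,0,-0.15],[0,0,0],1],
    [[0,0,-0.3],[0,0,0],1],
    [[0,0,-0.45],[0,0,0],1],
    [[0,0,-0.6],[0,0,0],1],
    [[0.1,0.1,-0.6],[0,0,0],1],
    [[0.22,0.22,-0.6],[0,0,0],1],
    [[0.34,0.34,-0.6],[0,0,0],1],
    [[0.46,0.46,-0.6],[0,0,0],1],
    [[0.6,0.58,-0.6],[0,0,0],1],
    [[0.75,0.7,-0.6],[0,0,0],1],
    [[0.9,0.76,-0.6],[0,0,0],1],
    [[0.98,0.76,-0.6],[0,0,0],1],
    [[0.98,0.76,-0.6],[0,0,0],1],
    [[0.98,0.76,-0.6],[0,0,0],1],
  ],
)

```text
t: 8.35
position: [0.6275, -0.0499, 0.1601]
tcp_rot: [0.0, 0.707, 0.708, -0.0]
ft_force: [0.3, -1.2, -1.6]
grip_width: 0.71
grasp_force: 44.8
```

Call:
apply_moves(
  steps=[
    [[0.08,0,0],[0,0,0],1],
    [[0.145,0,0],[0,0,0],1],
    [[0.145,0,0.15],[0,0,0],1],
    [[0.145,0,0.28],[0,0,0],1],
    [[0.145,0,0.36],[0,0,0],1],
    [[0.145,0,0.36],[0,0,0],1],
    [[0.145,0,0.36],[0,0,0],1],
  ],
)

```text
t: 9.05
position: [0.6279, -0.0143, 0.0703]
tcp_rot: [-0.0, 0.707, 0.707, -0.0]
ft_force: [0.8, 0.8, -1.1]
grip_width: 0.709
grasp_force: 44.7
```

```bash
cat > o.py <<'E'
from h import *
import sys
# usage: o.py pic x y half : both views cropped about world point, clouds saved
n,x,y,z=sys.argv[1],*map(float,sys.argv[2:5])
p=manip.sense(); print(p["position"].round(4),p["ft_force"].round(1),p["grip_width"].round(3))
out=[]
for c in("scene","top"):
    s,d=manip.camera(c); np.save(f"{c}_{n}.npy",d); k=manip.camera_params(c)
    q=k["extrinsics"]@[x,y,z,1]; u=int(k["fx"]*q[0]/q[2]+k["cx"]); v=int(k["fy"]*q[1]/q[2]+k["cy"])
    u0,v0=np.clip(u-50,0,460),np.clip(v-50,0,320); print(c,"crop",u0,v0)
    out.append(cv2.resize(s[v0:v0+100,u0:u0+100],None,fx=4,fy=4,interpolation=cv2.INTER_CUBIC))
    w=cloud(c,d).reshape(-1,3); w=w[np.hypot(w[:,0]-x,w[:,1]-y)<.05]
    for a in np.arange(.005,.13,.005):
        r=w[(w[:,2]>a)&(w[:,2]<=a+.005)]
        if len(r)>4: print(c,a.round(3),len(r),r.min(0)[:2].round(3),r.max(0)[:2].round(3))
cv2.imwrite(f"pics/{n}.png",np.hstack(out)[:,:,::-1])
E
python3 o.py j1 .631 -.011 .06
```

```text
Traceback (most recent call last):
  File "o.py", line 5, in <module>
    p=manip.sense(); print(p["position"].round(4),p["ft_force"].round(1),p["grip_width"].round(3))
                                                                         ^^^^^^^^^^^^^^^^^^^^^
AttributeError: 'float' object has no attribute 'round'
```

```bash
sed -i 's/p\["grip_width"\].round(3)/round(p["grip_width"],3)/' o.py; python3 o.py j1 .631 -.011 .06
```

```text
[ 0.6279 -0.0143  0.0703] [ 0.8  0.8 -1.1] 0.709
scene crop 217 185
scene 0.005 362 [ 0.582 -0.059] [0.68  0.038]
scene 0.01 341 [ 0.584 -0.06 ] [0.681 0.038]
scene 0.015 6 [ 0.609 -0.037] [0.673 0.025]
scene 0.06 27 [ 0.628 -0.034] [0.66  0.016]
scene 0.065 31 [ 0.625 -0.025] [0.659 0.016]
scene 0.07 22 [ 0.625 -0.026] [0.659 0.015]
scene 0.075 23 [ 0.625 -0.008] [0.66  0.015]
scene 0.08 21 [ 0.625 -0.009] [0.664 0.016]
scene 0.085 22 [ 0.626 -0.022] [0.67  0.016]
scene 0.09 19 [ 0.629 -0.018] [0.673 0.016]
scene 0.095 37 [ 0.624 -0.021] [0.673 0.018]
scene 0.1 31 [ 0.626 -0.022] [0.674 0.018]
scene 0.105 153 [ 0.596 -0.034] [0.674 0.018]
scene 0.11 74 [ 0.595 -0.036] [0.675 0.017]
scene 0.115 16 [ 0.594 -0.02 ] [ 0.671 -0.004]
scene 0.12 12 [ 0.593 -0.018] [ 0.602 -0.003]
scene 0.125 15 [ 0.586 -0.015] [ 0.673 -0.002]
top crop 224 113
```

View pics/j1.png

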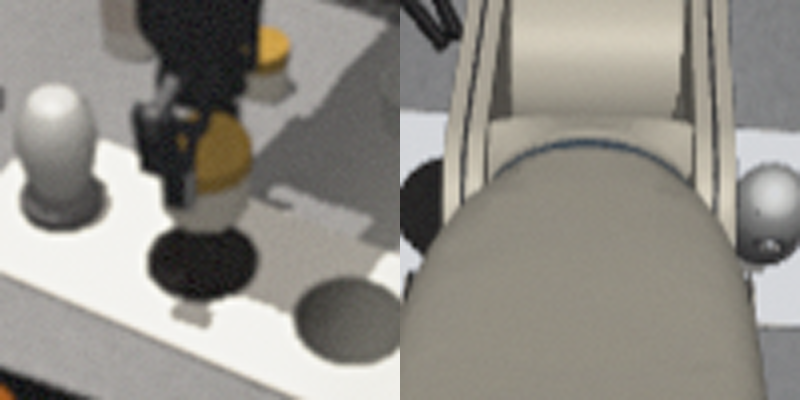

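The jar hangs upright over its mat: bottom at z≈0.060, axis near (0.631,-0.013). The mat is at (202,262) in the scene crop. I'll lower it.

Call:
apply_moves(
  steps=[
    [[0.008,0,0.06],[0,0,0],1],
    [[0.008,0,0.12],[0,0,0],1],
    [[0.008,0,0.16],[0,0,0],1],
    [[0.008,0,0.18],[0,0,0],1],
    [[0.008,0,0.188],[0,0,0],1],
    [[0.008,0,0.188],[0,0,0],1],
    [[0.008,0,0.188],[0,0,0],1],
  ],
)

```text
t: 9.85
position: [0.6281, -0.0118, 0.023]
tcp_rot: [0.0, 0.707, 0.707, 0.0]
ft_force: [0.1, 0.5, -2.0]
grip_width: 0.707
grasp_force: 44.8
```

Call:
apply_moves(
  steps=[
    [[0,0,0.005],[0,0,0],1],
    [[0,0,0.005],[0,0,0],1],
    [[0,0,0.005],[0,0,0],1],
  ],
)

```text
t: 10.15
position: [0.6283, -0.0118, 0.0223]
tcp_rot: [0.0, 0.707, 0.707, 0.0]
ft_force: [-1.0, 0.4, 4.9]
grip_width: 0.712
grasp_force: 45.3
```

Call:
apply_moves(
  steps=[
    [[0,0,0],[0,0,0],-1],
    [[0,0,0],[0,0,0],-1],
    [[0,0,0],[0,0,0],-1],
    [[0,0,0],[0,0,0],-1],
    [[0,0,-0.08],[0,0,0],-1],
    [[0,0,-0.25],[0,0,0],-1],
    [[0,0,-0.42],[0,0,0],-1],
    [[0,0,-0.55],[0,0,0],-1],
    [[-0.04,-0.18,-0.55],[0,0,0],-1],
    [[-0.08,-0.36,-0.55],[0,0,0],-1],
    [[-0.12,-0.54,-0.55],[0,0,0],-1],
    [[-0.172,-0.736,-0.55],[0,0,0],-1],
    [[-0.172,-0.736,-0.55],[0,0,0],-1],
    [[-0.172,-0.736,-0.55],[0,0,0],-1],
  ],
)

```text
t: 11.55
position: [0.4431, -0.0551, 0.1596]
tcp_rot: [0.0, 0.707, 0.707, 0.0]
ft_force: [1.5, -0.1, 0.5]
grip_width: 1.001
grasp_force: 0.0
```

```bash
python3 - <<'E'
from h import *
d=manip.camera("scene")[1]; w=cloud("scene",d).reshape(-1,3)
w=w[(np.hypot(w[:,0]-.631,w[:,1]+.011)<.05)]
for a,b in((.02,.04),(.056,.07)):
    s=w[(w[:,2]>a)&(w[:,2]<b)]; print(len(s),np.percentile(s,[1,50,99],axis=0).round(4).tolist())
print(manip.sense()["position"])
# mats in first scene picture
I=cv2.imread("pics/scene0.png").max(2); c=manip.camera_params("scene")
for u,v in((267,249),(305,264),(344,281)):
    p=np.zeros_like(I); p[v-15:v+15,u-20:u+20]=I[v-15:v+15,u-20:u+20]<120
    M=cv2.moments(p,True); print(M["m00"],ray("scene",M["m10"]/M["m00"],M["m01"]/M["m00"],.011).round(4))
E
```

```text
117 [[0.6252, -0.0315, 0.02], [0.6535, 0.0019, 0.0301], [0.66, 0.0179, 0.0396]]
342 [[0.6001, -0.0387, 0.0565], [0.6325, -0.0092, 0.0609], [0.6599, 0.0191, 0.0649]]
[ 0.44461601 -0.05504429  0.15974921]
417.0 [ 0.6346 -0.0125  0.011 ]
440.0 [0.6434 0.0958 0.011 ]
511.0 [0.6536 0.2066 0.011 ]
```

Call:
apply_moves(
  newtons=30,
  steps=[
    [[0,0,0.18],[0,0,0],-1],
    [[0,0,0.34],[0,0,0],-1],
    [[0,0,0.48],[0,0,0],-1],
    [[0,0,0.58],[0,0,0],-1],
    [[0,0,0.63],[0,0,0],-1],
    [[0,0,0.63],[0,0,0],-1],
    [[0,0,0.63],[0,0,0],-1],
    [[0,0,0.63],[0,0,0],1],
    [[0,0,0.63],[0,0,0],1],
    [[0,0,0.63],[0,0,0],1],
    [[0,0,0.63],[0,0,0],1],
    [[0,0,0.63],[0,0,0],1],
    [[0,0,0.63],[0,0,0],1],
    [[0,0,0.63],[0,0,0],1],
  ],
)

```text
t: 13.0
position: [0.4445, -0.0549, 0.0027]
tcp_rot: [0.001, 0.707, 0.707, 0.001]
ft_force: [0.2, -0.2, 8.0]
grip_width: 0.454
grasp_force: 29.1
```

Call:
apply_moves(
  steps=[
    [[0,0,-0.15],[0,0,0],1],
    [[0,0,-0.32],[0,0,0],1],
    [[0,0,-0.48],[0,0,0],1],
    [[0,0.05,-0.56],[0,0,0],1],
    [[0.04,0.2,-0.56],[0,0,0],1],
    [[0.08,0.36,-0.56],[0,0,0],1],
    [[0.12,0.52,-0.56],[0,0,0],1],
    [[0.16,0.66,-0.56],[0,0,0],1],
    [[0.174,0.735,-0.56],[0,0,0],1],
    [[0.174,0.735,-0.56],[0,0,0],1],
    [[0.174,0.735,-0.45],[0,0,0],1],
    [[0.174,0.735,-0.35],[0,0,0],1],
    [[0.174,0.735,-0.28],[0,0,0],1],
    [[0.174,0.735,-0.28],[0,0,0],1],
    [[0.174,0.735,-0.28],[0,0,0],1],
  ],
)

```text
t: 14.5
position: [0.6268, -0.0115, 0.072]
tcp_rot: [-0.0, 0.707, 0.707, -0.0]
ft_force: [-0.1, 0.4, -0.7]
grip_width: 0.462
grasp_force: 30.6
```

```bash
python3 o.py p1 .631 -.011 .09
```

```text
[ 0.6268 -0.0115  0.072 ] [-0.1  0.4 -0.7] 0.462
scene crop 217 177
scene 0.005 259 [ 0.584 -0.061] [0.68  0.038]
scene 0.01 182 [ 0.59  -0.057] [0.68  0.033]
scene 0.015 26 [ 0.625 -0.032] [0.673 0.018]
scene 0.02 31 [ 0.622 -0.033] [0.658 0.018]
scene 0.025 26 [ 0.622 -0.032] [0.659 0.019]
scene 0.03 32 [ 0.623 -0.028] [0.66  0.019]
scene 0.035 31 [ 0.63  -0.032] [0.658 0.018]
scene 0.04 18 [ 0.626 -0.022] [0.66  0.018]
scene 0.045 25 [ 0.623 -0.028] [0.66 0.02]
scene 0.05 33 [ 0.631 -0.032] [0.66 0.02]
scene 0.055 82 [ 0.606 -0.042] [0.661 0.02 ]
scene 0.06 126 [ 0.604 -0.039] [0.662 0.02 ]
scene 0.07 15 [ 0.626 -0.014] [0.647 0.009]
scene 0.075 12 [ 0.621 -0.003] [0.645 0.009]
scene 0.08 16 [ 0.622 -0.014] [0.655 0.009]
scene 0.085 16 [ 0.624 -0.014] [0.66  0.009]
scene 0.09 22 [ 0.622 -0.019] [0.662 0.009]
scene 0.095 24 [ 0.631 -0.019] [0.662 0.009]
scene 0.1 27 [ 0.6   -0.019] [0.662 0.011]
scene 0.105 43 [ 0.601 -0.023] [0.663 0.01 ]
scene 0.11 66 [ 0.602 -0.024] [0.662 0.009]
scene 0.115 16 [ 0.602 -0.01 ] [ 0.659 -0.001]
scene 0.12 10 [ 0.598 -0.011] [0.67  0.001]
scene 0.125 19 [ 0.582 -0.022] [0.678 0.001]
top crop 224 110
```

View pics/p1.png

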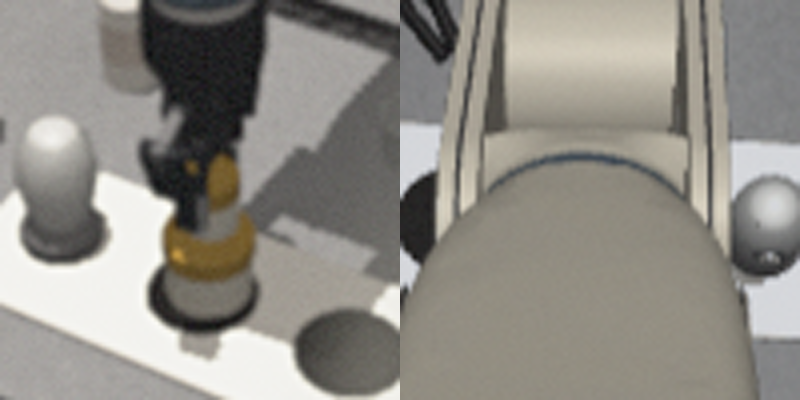

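The pot hangs centred over the jar: its edge at y=0.009 and the jar's at 0.020 both give an axis at -0.011. It is about 8 mm above the lid.

Call:
apply_moves(
  steps=[
    [[0,0.003,0.015],[0,0,0],1],
    [[0,0.003,0.025],[0,0,0],1],
    [[0,0.003,0.03],[0,0,0],1],
    [[0,0.003,0.034],[0,0,0],1],
    [[0,0.003,0.034],[0,0,0],1],
  ],
)

```text
t: 15.1
position: [0.6284, -0.0113, 0.0638]
tcp_rot: [0.0, 0.707, 0.707, 0.0]
ft_force: [-2.4, -0.3, 4.6]
grip_width: 0.453
grasp_force: 30.9
```

Call:
apply_moves(
  steps=[
    [[0,0,0],[0,0,0],-0.5],
    [[0,0,0],[0,0,0],-1],
    [[0,0,0],[0,0,0],-1],
    [[0,0,0],[0,0,0],-1],
    [[0,0,-0.06],[0,0,0],-1],
    [[0,0,-0.2],[0,0,0],-1],
    [[0,0,-0.35],[0,0,0],-1],
    [[0.1,-0.1,-0.4],[0,0,0],-1],
    [[0.24,-0.22,-0.4],[0,0,0],-1],
    [[0.38,-0.34,-0.4],[0,0,0],-1],
    [[0.52,-0.46,-0.4],[0,0,0],-1],
    [[0.66,-0.58,-0.4],[0,0,0],-1],
    [[0.8,-0.7,-0.4],[0,0,0],-1],
    [[0.95,-0.765,-0.4],[0,0,0],-1],
    [[0.95,-0.765,-0.4],[0,0,0],-1],
    [[0.95,-0.765,-0.4],[0,0,0],-1],
  ],
)

```text
t: 16.7
position: [0.4371, 0.227, 0.1642]
tcp_rot: [0.0, 0.706, 0.708, 0.001]
ft_force: [0.4, 0.5, -0.4]
grip_width: 1.004
grasp_force: 0.0
```

```bash
python3 - <<'E'
from h import *
c,d=manip.camera("scene"); w=cloud("scene",d).reshape(-1,3)
w=w[(np.hypot(w[:,0]-.631,w[:,1]+.011)<.045)]
for a,b in((.056,.066),(.096,.11)):
    s=w[(w[:,2]>a)&(w[:,2]<b)]; print(len(s),np.percentile(s,[1,50,99],axis=0).round(4).tolist())
print(manip.sense()["position"])
c,d=manip.camera("top"); cv2.imwrite("pics/t2.png",cv2.resize(c[100:300,90:410],None,fx=2.5,fy=2.5)[:,:,::-1]); np.save("top2.npy",d)
E
```

```text
199 [[0.605, -0.0387, 0.0562], [0.6441, -0.0018, 0.0606], [0.6606, 0.0198, 0.0655]]
159 [[0.6109, -0.0278, 0.0965], [0.6323, -0.0082, 0.1027], [0.6512, 0.0101, 0.106]]
[0.43747247 0.22628895 0.16400262]
```

View pics/t2.png

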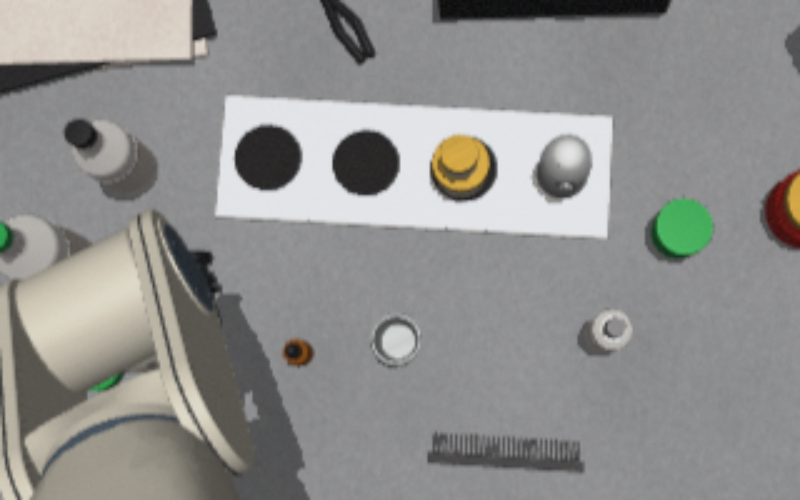

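The pot stands centred on the jar (462,160), and the cup, vial and bottle are undisturbed. Next is the brush.

Call:
apply_moves(
  newtons=40,
  steps=[
    [[0.12,0,0],[0,0,0],-1],
    [[0.214,0,0.1],[0,0,0],-1],
    [[0.214,0,0.28],[0,0,0],-1],
    [[0.214,0,0.44],[0,0,0],-1],
    [[0.214,0,0.56],[0,0,0],-1],
    [[0.214,0,0.64],[0,0,0],-1],
    [[0.214,0,0.684],[0,0,0],-1],
    [[0.214,0,0.684],[0,0,0],-1],
    [[0.214,0,0.684],[0,0,0],-1],
    [[0.214,0,0.684],[0,0,0],1],
    [[0.214,0,0.684],[0,0,0],1],
    [[0.214,0,0.684],[0,0,0],1],
    [[0.214,0,0.684],[0,0,0],1],
    [[0.214,0,0.684],[0,0,0],1],
    [[0.214,0,0.684],[0,0,0],1],
  ],
)

```text
t: 18.3
position: [0.4378, 0.2801, -0.0065]
tcp_rot: [0.0, 0.707, 0.707, 0.001]
ft_force: [-1.1, -2.3, 8.2]
grip_width: 0.609
grasp_force: 41.2
```

Call:
apply_moves(
  steps=[
    [[0,0,-0.15],[0,0,0],1],
    [[0,0,-0.32],[0,0,0],1],
    [[0,0,-0.48],[0,0,0],1],
    [[0,0.05,-0.56],[0,0,0],1],
    [[-0.12,0.17,-0.56],[0,0,0],1],
    [[-0.25,0.3,-0.56],[0,0,0],1],
    [[-0.37,0.43,-0.56],[0,0,0],1],
    [[-0.5,0.56,-0.56],[0,0,0],1],
    [[-0.62,0.7,-0.56],[0,0,0],1],
    [[-0.74,0.805,-0.56],[0,0,0],1],
    [[-0.74,0.805,-0.56],[0,0,0],1],
    [[-0.74,0.805,-0.45],[0,0,0],1],
    [[-0.74,0.805,-0.3],[0,0,0],1],
    [[-0.74,0.805,-0.18],[0,0,0],1],
    [[-0.74,0.805,-0.1],[0,0,0],1],
    [[-0.74,0.805,-0.1],[0,0,0],1],
    [[-0.74,0.805,-0.1],[0,0,0],1],
  ],
)

```text
t: 20.0
position: [0.6381, 0.0951, 0.0177]
tcp_rot: [-0.0, 0.707, 0.707, -0.0]
ft_force: [0.1, -0.7, -1.0]
grip_width: 0.607
grasp_force: 43.1
```

```bash
python3 o.py b1 .641 .097 .04 | grep -v "scene 0.1"
```

```text
[0.6381 0.0951 0.0177] [ 0.1 -0.7 -1. ] 0.607
scene crop 255 206
scene 0.005 315 [0.595 0.048] [0.69  0.146]
scene 0.01 243 [0.601 0.047] [0.69  0.144]
scene 0.025 5 [0.643 0.1  ] [0.67  0.122]
scene 0.03 19 [0.64  0.094] [0.675 0.123]
scene 0.035 20 [0.632 0.09 ] [0.678 0.122]
scene 0.04 29 [0.632 0.087] [0.68  0.123]
scene 0.045 44 [0.608 0.084] [0.682 0.123]
scene 0.05 74 [0.61  0.089] [0.679 0.123]
scene 0.055 27 [0.61 0.09] [0.681 0.116]
scene 0.06 36 [0.605 0.081] [0.673 0.116]
scene 0.065 14 [0.609 0.099] [0.655 0.116]
scene 0.07 8 [0.606 0.101] [0.678 0.108]
scene 0.075 12 [0.605 0.1  ] [0.678 0.107]
scene 0.08 6 [0.669 0.096] [0.69  0.107]
scene 0.085 8 [0.617 0.103] [0.69  0.106]
scene 0.09 15 [0.616 0.093] [0.689 0.111]
scene 0.095 26 [0.609 0.091] [0.69  0.112]
top crop 185 112
```

View pics/b1.png

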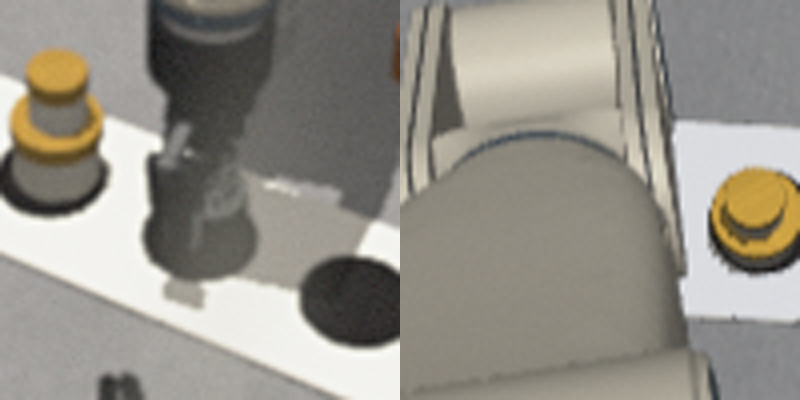

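The brush (scene crop 215,200) is held level over the middle mat, with its axis at y≈0.096. I'll lower it.

Call:
apply_moves(
  steps=[
    [[0,0,0.02],[0,0,0],1],
    [[0,0,0.036],[0,0,0],1],
    [[0,0,0.046],[0,0,0],1],
    [[0,0,0.052],[0,0,0],1],
    [[0,0,0.052],[0,0,0],1],
    [[0,0,0.052],[0,0,0],1],
  ],
)

```text
t: 20.7
position: [0.6382, 0.0946, 0.0046]
tcp_rot: [-0.0, 0.707, 0.707, -0.0]
ft_force: [-2.2, -0.1, 5.6]
grip_width: 0.615
grasp_force: 43.8
```

Call:
apply_moves(
  steps=[
    [[0,0,0],[0,0,0],-0.5],
    [[0,0,0],[0,0,0],-1],
    [[0,0,0],[0,0,0],-1],
    [[0,0,0],[0,0,0],-1],
    [[0,0,-0.06],[0,0,0],-1],
    [[0,0,-0.2],[0,0,0],-1],
    [[0,0,-0.38],[0,0,0],-1],
    [[0,0,-0.56],[0,0,0],-1],
    [[0,-0.1,-0.7],[0,0,0],-1],
    [[-0.12,-0.24,-0.7],[0,0,0],-1],
    [[-0.24,-0.38,-0.7],[0,0,0],-1],
    [[-0.36,-0.52,-0.7],[0,0,0],-1],
    [[-0.48,-0.65,-0.7],[0,0,0],-1],
    [[-0.6,-0.79,-0.7],[0,0,0],-1],
    [[-0.75,-0.79,-0.7],[0,0,0],-1],
    [[-0.9,-0.79,-0.7],[0,0,0],-1],
    [[-0.95,-0.79,-0.7],[0,0,0],-1],
    [[-0.95,-0.79,-0.7],[0,0,0],-1],
  ],
)

```text
t: 22.5
position: [0.4411, -0.1442, 0.18]
tcp_rot: [0.001, 0.708, 0.706, 0.0]
ft_force: [-0.9, 0.4, -0.4]
grip_width: 1.001
grasp_force: 0.0
```

```bash
python3 - <<'E'
from h import *
c,d=manip.camera("scene"); w=cloud("scene",d).reshape(-1,3)
for x,y,a,b in((.641,.097,.03,.06),(.641,.097,.02,.037),(.443,-.161,.02,.07),(.443,-.161,.098,.113)):
    s=w[(np.hypot(w[:,0]-x,w[:,1]-y)<.04)&(w[:,2]>a)&(w[:,2]<b)]; print(len(s),np.percentile(s,[1,50,99],axis=0).round(4).tolist())
print(manip.sense()["position"])
E
```

```text
319 [[0.6195, 0.0714, 0.0304], [0.6463, 0.0982, 0.0398], [0.6664, 0.1221, 0.0551]]
126 [[0.6221, 0.072, 0.0205], [0.6589, 0.1025, 0.0312], [0.6674, 0.123, 0.0369]]
197 [[0.4395, -0.1803, 0.021], [0.4609, -0.1545, 0.046], [0.468, -0.141, 0.0696]]
45 [[0.4359, -0.1725, 0.0994], [0.4489, -0.161, 0.1076], [0.4572, -0.152, 0.1125]]
[ 0.44085475 -0.14305136  0.17974887]
```

Call:
apply_moves(
  newtons=40,
  steps=[
    [[-0.08,0,0],[0,0,0],-1],
    [[-0.08,0,0],[0,0,0],-1],
    [[-0.08,0,0.14],[0,0,0],-1],
    [[-0.08,0,0.28],[0,0,0],-1],
    [[-0.08,0,0.42],[0,0,0],-1],
    [[-0.08,0,0.52],[0,0,0],-1],
    [[-0.08,0,0.56],[0,0,0],-1],
    [[-0.08,0,0.56],[0,0,0],-1],
    [[-0.08,0,0.56],[0,0,0],-1],
    [[-0.08,0,0.56],[0,0,0],1],
    [[-0.08,0,0.56],[0,0,0],1],
    [[-0.08,0,0.56],[0,0,0],1],
    [[-0.08,0,0.56],[0,0,0],1],
    [[-0.08,0,0.56],[0,0,0],1],
    [[-0.08,0,0.56],[0,0,0],1],
    [[-0.08,0,0.56],[0,0,0],1],
  ],
)

```text
t: 24.15
position: [0.4416, -0.1631, 0.0402]
tcp_rot: [0.001, 0.707, 0.707, 0.0]
ft_force: [0.3, -0.2, 8.1]
grip_width: 0.479
grasp_force: 39.3
```

Call:
apply_moves(
  steps=[
    [[0,0,-0.15],[0,0,0],1],
    [[0,0,-0.32],[0,0,0],1],
    [[0,0,-0.5],[0,0,0],1],
    [[0,0,-0.65],[0,0,0],1],
    [[0.14,0.05,-0.65],[0,0,0],1],
    [[0.28,0.12,-0.65],[0,0,0],1],
    [[0.42,0.2,-0.65],[0,0,0],1],
    [[0.56,0.28,-0.65],[0,0,0],1],
    [[0.7,0.36,-0.65],[0,0,0],1],
    [[0.84,0.46,-0.65],[0,0,0],1],
    [[0.97,0.56,-0.65],[0,0,0],1],
    [[0.97,0.7,-0.65],[0,0,0],1],
    [[0.97,0.828,-0.65],[0,0,0],1],
    [[0.97,0.828,-0.65],[0,0,0],1],
  ],
)

```text
t: 25.55
position: [0.6512, 0.08, 0.2018]
tcp_rot: [0.001, 0.707, 0.707, 0.001]
ft_force: [0.3, -0.4, -1.8]
grip_width: 0.483
grasp_force: 41.2
```

Call:
apply_moves(
  steps=[
    [[0.12,0,0],[0,0,0],1],
    [[0.25,0,0],[0,0,0],1],
    [[0.38,0,0],[0,0,0],1],
    [[0.502,0,0],[0,0,0],1],
    [[0.502,0,0.1],[0,0,0],1],
    [[0.502,0,0.25],[0,0,0],1],
    [[0.502,0,0.4],[0,0,0],1],
    [[0.502,0,0.5],[0,0,0],1],
    [[0.502,0,0.55],[0,0,0],1],
    [[0.502,0,0.55],[0,0,0],1],
    [[0.502,0,0.55],[0,0,0],1],
  ],
)

```text
t: 26.65
position: [0.6484, 0.2052, 0.0653]
tcp_rot: [0.0, 0.707, 0.707, 0.001]
ft_force: [-0.1, -0.4, -0.9]
grip_width: 0.478
grasp_force: 41.2
```

```bash
python3 o.py bo1 .651 .207 .06 | grep -v "top 0"
```

```text
[0.6484 0.2052 0.0653] [-0.1 -0.4 -0.9] 0.478
scene crop 296 217
scene 0.005 405 [0.604 0.158] [0.7   0.257]
scene 0.01 314 [0.615 0.163] [0.696 0.253]
scene 0.015 5 [0.657 0.182] [0.687 0.237]
scene 0.025 17 [0.655 0.194] [0.671 0.225]
scene 0.03 26 [0.649 0.186] [0.673 0.225]
scene 0.035 19 [0.655 0.188] [0.672 0.224]
scene 0.04 25 [0.653 0.192] [0.674 0.226]
scene 0.045 26 [0.652 0.188] [0.674 0.225]
scene 0.05 23 [0.659 0.187] [0.671 0.224]
scene 0.055 24 [0.651 0.185] [0.673 0.226]
scene 0.06 29 [0.653 0.185] [0.674 0.226]
scene 0.065 16 [0.653 0.196] [0.67  0.226]
scene 0.07 12 [0.65  0.187] [0.669 0.226]
scene 0.075 14 [0.65  0.187] [0.676 0.226]
scene 0.08 20 [0.651 0.195] [0.683 0.226]
scene 0.085 24 [0.651 0.194] [0.686 0.225]
scene 0.09 26 [0.621 0.194] [0.687 0.225]
scene 0.095 21 [0.626 0.197] [0.684 0.225]
scene 0.1 26 [0.623 0.199] [0.686 0.226]
scene 0.105 21 [0.639 0.201] [0.686 0.223]
scene 0.11 18 [0.622 0.213] [0.675 0.221]
scene 0.12 12 [0.619 0.201] [0.7   0.218]
scene 0.125 17 [0.629 0.199] [0.7   0.217]
top crop 143 107
```

View pics/bo1.png

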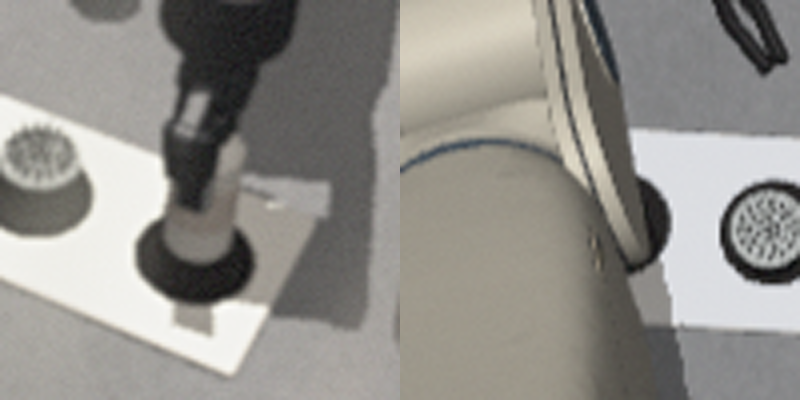

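The bottle (scene crop 205,215) hangs upright over the far mat, axis at about (0.652,0.205). I'll lower it and release.

Call:
apply_moves(
  steps=[
    [[0.004,0.004,0.02],[0,0,0],1],
    [[0.004,0.004,0.038],[0,0,0],1],
    [[0.004,0.004,0.05],[0,0,0],1],
    [[0.004,0.004,0.057],[0,0,0],1],
    [[0.004,0.004,0.057],[0,0,0],1],
    [[0.004,0.004,0.057],[0,0,0],1],
  ],
)

```text
t: 27.35
position: [0.649, 0.2063, 0.0512]
tcp_rot: [0.0, 0.707, 0.707, 0.0]
ft_force: [-3.0, -0.1, 9.9]
grip_width: 0.48
grasp_force: 41.8
```

Call:
apply_moves(
  steps=[
    [[0,0,0],[0,0,0],-0.5],
    [[0,0,0],[0,0,0],-1],
    [[0,0,0],[0,0,0],-1],
    [[0,0,0],[0,0,0],-1],
    [[0,0,-0.06],[0,0,0],-1],
    [[0,0,-0.2],[0,0,0],-1],
    [[0,0,-0.38],[0,0,0],-1],
    [[0,0,-0.56],[0,0,0],-1],
    [[0,0,-0.7],[0,0,0],-1],
    [[0,-0.15,-0.7],[0,0,0],-1],
    [[0,-0.3,-0.7],[0,0,0],-1],
    [[0.1,-0.5,-0.7],[0,0,0],-1],
    [[0.2,-0.7,-0.7],[0,0,0],-1],
    [[0.4,-0.9,-0.7],[0,0,0],-1],
    [[0.6,-0.95,-0.7],[0,0,0],-1],
    [[0.6,-0.95,-0.7],[0,0,0],-1],
  ],
)

```text
t: 28.95
position: [0.4096, 0.3584, 0.2266]
tcp_rot: [-0.0, 0.707, 0.708, 0.001]
ft_force: [1.1, -1.0, 0.6]
grip_width: 1.001
grasp_force: 0.0
```

```bash
python3 - <<'E'
from h import *
for n in("scene","top"):
    c,d=manip.camera(n); w=cloud(n,d).reshape(-1,3)
    for k,x,y,a,b in(("jar",.632,-.011,.057,.066),("pot",.632,-.011,.098,.11),("brush",.641,.097,.046,.06),("brushgrip",.641,.097,.03,.04),("cap",.651,.207,.114,.126)):
        s=w[(np.hypot(w[:,0]-x,w[:,1]-y)<.037)&(w[:,2]>a)&(w[:,2]<b)]
        if len(s): q=np.percentile(s,[2,98],axis=0); print(n,k,len(s),q.mean(0)[:2].round(4),np.ptp(q,axis=0)[:2].round(3))
    if n=="top": cv2.imwrite("pics/f.png",cv2.resize(c[110:270,100:400],None,fx=2.5,fy=2.5)[:,:,::-1])
print(manip.sense()["ft_force"])
E
```

```text
scene jar 183 [ 0.6326 -0.0099] [0.054 0.058]
scene pot 151 [ 0.6314 -0.0085] [0.037 0.037]
scene brush 83 [0.64   0.0965] [0.038 0.037]
scene brushgrip 165 [0.6427 0.0969] [0.046 0.05 ]
scene cap 59 [0.6534 0.2065] [0.018 0.018]
top jar 184 [ 0.6251 -0.0094] [0.053 0.059]
top pot 183 [ 0.6283 -0.0075] [0.035 0.036]
top brush 52 [0.6379 0.0988] [0.037 0.038]
top brushgrip 185 [0.637  0.0967] [0.05  0.048]
top cap 51 [0.6498 0.2068] [0.018 0.017]
[ 0.43929189 -0.21500572  0.68159885]
```

View pics/f.png

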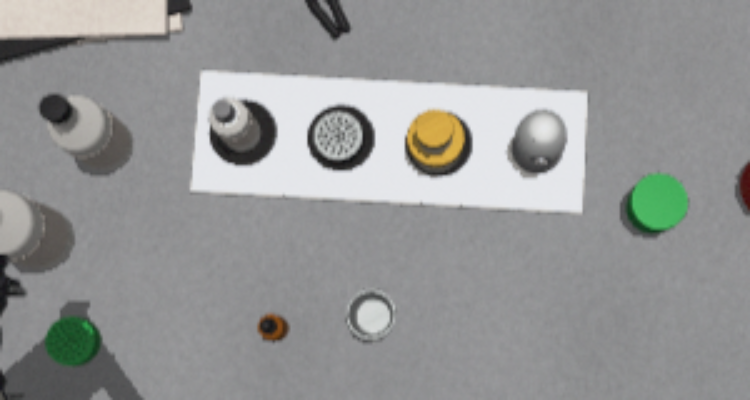

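Bottle (240,125), brush (340,137) and jar with pot (437,140) all stand centred on their mats to within about 4 mm. The vial and cup are untouched.

```bash
python3 -c "
from workcell import manip
print(manip.hand_in())"
```

```text
the job is handed in; nothing more can be done
None
```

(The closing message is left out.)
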